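# Nudge a cover plate onto the two pins of its drilling jig

### The arm

A 6-joint arm with a two-finger parallel gripper is mounted at the origin on the work surface. World frame = base frame: x ahead of the robot, y to its left, z up, the work surface at z = 0. Lengths are in m, angles in degrees, forces in N, time in s.
With the tool pointing down it reaches from about 0.25 to 0.725 m from the base axis. Payload 9.7 kg.
Tool frame: the origin (TCP) lies on the centre line of the jaws, within the pads' length; the fingertips stand 22 mm ahead of it and the grasp point (between the pads) lies 3 mm ahead of it; z points along the fingers, y is the direction in which the jaws open and shut (so a half turn about z gives the same grasp; the last joint's range is limited). The gripper opens to 85 mm and grips with 20 to 120 N. Pads are 22 mm wide; open, the fingers measure 114 mm over their backs; the gripper's body (76 mm by 85 mm) begins 54 mm behind the grasp point. The pads swing forward as they close: fully open they stand 13 mm farther back than shut.
Start: joints at [-70.073, 4.979, 10.078, 95.1, 0, 90], TCP at [0.187, -0.517, 0.253] pointing down, gripper open.
Joint ranges: [-179.16, 179.16], [-48.56, 103.87], [-65.8, 70.77], [-126.05, 130.52], [-82.76, 87.17], [-180, 180]. Speed limits (degrees/s): [127.2, 127.2, 147.25, 180, 180, 180].

### API

Orientations are given as [roll, pitch, yaw] about the fixed x, y, z axes, in that order (R = Rz(yaw) Ry(pitch) Rx(roll)).
In Python, from workcell import monitor, eyes, job gives the robot as it stands. The module is installed in compiled form; this text tells all that it offers.
- The arm moves only by the tool drive_tool, never from a script. Its argument "plan" is a list of rows, each a list of 3 entries, a list of its own where there are three numbers: the opening, from 0 (shut) to 1 (fully open), then the shift along the world's x, y, z in m, then the turn about the world's z in degrees. In form: [[gripper, [x, y, z], yaw], ...]. A call has 1 to 10 rows; each row shifts and turns the commanded pose from where the row before left it; what a row does not reach is not made up. A row lasts 1/8 s, in which the tool goes at most 62.5 mm and 10.7 degrees, less where a joint would pass 70% of its speed; a pose out of reach is approached as far as the arm can. A call is refused whole if a number of a shift passes 0.0625 or a number of a turn 10.7, either way. A call with a gripper value outside its range is refused whole. The fingers move at their own pace and stop on an object; "grip_force" is the grip in N (left out, the last holds). Time passes only in rows, so rows that do not move let the fingers close. It gives the time, the measured TCP pose, the force and the opening at its end, in the units of the state.
- monitor.get_obs(): the state, without advancing time (a new reading comes with each control period).
- eyes.camera(name): name is "scene" or "top" or "wrist"; returns (picture, depth): 480x640x3 uint8, red, green, blue; 480x640 float32, m along the optical axis (not along the pixel's ray), 0 where there is no reading.
- eyes.camera_params(name): a dict with "fx", "fy", "cx", "cy" (pixels), "dist_coeffs" ([k1, k2, p1, p2, k3] as OpenCV has them; the pictures are not rectified), "extrinsics" (4x4, takes a point from world to camera coordinates); the wrist camera has in their place "mount" (4x4, takes a point from camera to tool coordinates, whose origin is the TCP and whose axes are the flange's). Camera axes: x right, y down, z forward; pixel columns grow to the right and rows downward; lengths in m; the calibration is good to about 2 mm. A picture is of the moment at which its call begins: read the wrist's pose just before it. camera_params takes no time and is no camera call.
- job.job_done(): hands the job in, once; it reports no verdict.
The state is a dict: "time": time; "q": joint angles; "qd": joint speeds; "joint_efforts": joint torques, N m; "ee_pos": TCP position; "tcp_rot": TCP orientation; "wrist_force": force on the tool from outside, world axes, zero at the start; "torque": the same for the moment, N m; "opening": finger opening in m.
Only numpy, scipy, OpenCV 4.12 (cv2) and the standard library are available. Lean on these libraries where they do the work, as an engineer would, in place of code of your own. Each camera call takes 0.05 s, during which the arm holds its last target.

### The job

The aluminium cover plate has been laid askew on the drilling jig and is riding on the two locating pins. With the fingertips, push it along and square it up until both its holes drop over the two pins and it lies flat on the block, then draw the hand clear. Only nudge the plate: never pick it up, lift it, tip it up or push it off the jig, and leave everything else on the bench where it is.

Things in the scene. Friction and masses are not known exactly. Their poses are not given: they have to be found in the camera images.
- jig: drilling jig, fixed: a dark steel block, 180 (x) x 170 (y) x 40 mm, with two upright steel locating pins on its flat top, 100 mm apart. Origin: on the table, under the middle between the pins; the block reaches from -110 to +70 mm in x and 85 mm either way in y. x: away from the robot, across the pins' line (turned up to 25 degrees); y: along the pins' line, to the left; z up
- plate: cover plate, loose: bare aluminium, 110 (x) x 140 (y) x 10 mm, 0.3 to 0.55 kg, low round pad (54 x 2 mm) on top, two 14 mm through holes on its y centre line, 50 mm either side of the middle. Origin: centre of its underside; axes as the jig. It starts 18 to 30 mm to the jig's -x side, up to 12 mm off along y, turned up to 8 degrees, tilted 8 degrees: near edge on the block, rest on the pins
- seat (a point): centre of the seat on the block's top face, midway between the pins, 40 mm above the table; axes as the jig. The plate's origin comes here when it is seated; the pins' noses then stand 1 mm above its top. A push of a few newtons at the edge slides the plate
- pin_left (a point): tip of the pin on the jig's +y side, 51 mm above the table. The pin is 11 mm high: 10 mm thick for its lower 3 mm, then tapering to a 4 mm nose
- pin_right (a point): tip of the like pin on the jig's -y side, 51 mm above the table
- hole_left (a point): centre of the plate's +y hole, at the underside; goes over pin_left
- hole_right (a point): centre of the plate's -y hole, at the underside; goes over pin_right
- socket: bystander: steel socket, a cylinder 28 mm across, 30 mm high, left of the jig; origin under its centre
- bushing: bystander: flanged brass plug 34 mm across, 22 mm high, left of the jig; origin under its centre
- cutter: bystander: steel countersink standing on its head, 26 mm across, 34 mm high, right of the jig; origin under its centre
- tin: bystander: small round metal tin 60 mm across, 35 mm high, right of the jig; origin under its centre
- spanner: bystander: spanner lying far to the left; origin under its middle
- driver: bystander: screwdriver lying far to the right; origin under its middle
- oil: bystander: white bottle, 60 mm across, 110 mm high, just beyond the jig; origin under its centre
There are look-alikes about, which are no part of the job. Several things have the shape of the jig; the one meant has the colours described above. Several things have the shape of the plate; the one meant has the colours described above.

How it is judged (in metres and radians):
At the end, for the whole second after the job is handed in: The plate is at rest, flat on the block (both holes within 2 mm of the block's top in height, tilt under 0.03 rad), with each hole's centre within 4 mm of its pin's axis (horizontal distance between hole_left and pin_left below 0.004 m and horizontal distance between hole_right and pin_right below 0.004 m and z of each of hole_left, hole_right, plate in the frame of seat below 0.002 m and z of plate in the frame of seat above -0.003 m and angle between plate's own z axis and vertical below 0.03 rad and linear speed of plate below 0.01 m/s); the robot touches nothing.
It fails at once if the plate is lifted more than 20 mm off the block (z of plate in the frame of seat above 0.02 m).
It fails at once if the plate falls off the jig (z of plate in the frame of seat below -0.005 m).
It fails at once if the plate is tipped up more than 25 degrees (angle between plate's own z axis and vertical above 0.44 rad).
It fails at once if one of the other things on the bench is moved more than 20 mm (distance of any of socket, bushing, cutter, tin, oil, spanner, driver from where it was at the start of the episode above 0.02 m).
It also fails if it takes over 64 s, if anything falls off the work surface, if the arm or the gripper's body presses on something with over 40 N, if the wrist force passes 120 N, or if a joint passes its speed limit or range.

## Working session

There is one attempt and no reset: what is moved stays moved. The work goes in short steps, Python scripts to look and compute and a tool call to move; the robot and the scene stay as the last step left them, time stands still between calls to the robot, and variables do not carry over. Pictures are saved under pics/ and viewed, and the job is handed in when it is done.

Besides the shell and the picture viewer there is one more tool, called after ">>>" by a JSON object that holds its "op" and its "data". drive_tool: Moves the arm, as the interface text tells. Its arguments: {"type":"object","properties":{"plan":{"type":"array","items":{"type":"array"}},"grip_force":{"type":"number"}},"required":["plan"]}

```bash
mkdir -p pics
cat > h.py <<'E'
import numpy as np,cv2
from workcell import monitor,eyes,job
def snap(name,fn=None):
    o=monitor.get_obs(); im,d=eyes.camera(name)
    np.savez('pics/last_%s.npz'%name,im=im,d=d)
    if fn: cv2.imwrite('pics/'+fn,im[:,:,::-1])
    return o,im,d
def pt(name,u,v,z):
    "world point of pixel on the plane height z"
    p=eyes.camera_params(name);K=np.array([[p['fx'],0,p['cx']],[0,p['fy'],p['cy']],[0,0,1]])
    n=cv2.undistortPoints(np.array([[[u,v]]],float),K,np.array(p['dist_coeffs']))[0,0]
    E=np.array(p['extrinsics']);R=E[:3,:3];t=E[:3,3];c=-R.T@t;r=R.T@np.array([n[0],n[1],1])
    return c+r*(z-c[2])/r[2]
def ptd(name,u,v,d):
    p=eyes.camera_params(name);K=np.array([[p['fx'],0,p['cx']],[0,p['fy'],p['cy']],[0,0,1]])
    n=cv2.undistortPoints(np.array([[[u,v]]],float),K,np.array(p['dist_coeffs']))[0,0]
    E=np.array(p['extrinsics']);R=E[:3,:3];t=E[:3,3]
    return R.T@(np.array([n[0],n[1],1])*d-t)
def proj(name,P):
    p=eyes.camera_params(name);K=np.array([[p['fx'],0,p['cx']],[0,p['fy'],p['cy']],[0,0,1]])
    E=np.array(p['extrinsics'])
    return cv2.projectPoints(np.array(P,float).reshape(-1,1,3),cv2.Rodrigues(E[:3,:3])[0],E[:3,3],K,np.array(p['dist_coeffs']))[0].reshape(-1,2)
def crop(im,u0,v0,u1,v1,s,fn):
    cv2.imwrite('pics/'+fn,cv2.resize(im[v0:v1,u0:u1],None,fx=s,fy=s,interpolation=cv2.INTER_CUBIC)[:,:,::-1])
E
python3 - <<'E'
from h import *
for n in('scene','top'):
    snap(n,n+'0.png'); p=eyes.camera_params(n);E=np.array(p['extrinsics']);print(n,p['fx'],-E[:3,:3].T@E[:3,3])
print(monitor.get_obs())
E
```

```text
scene 535.4423932230136 [1.38205771 0.51058484 0.84969002]
top 445.9442041816894 [0.38605895 0.00227507 1.22110384]
{'time': 0.1, 'q': array([-7.00710306e+01,  5.00927159e+00,  1.00385082e+01,  9.50986277e+01,
        2.71549240e-03,  9.00005827e+01]), 'qd': array([-0.00997522, -0.11005392, -0.02062997, -0.01033385,  0.01684792,
       -0.05315231]), 'joint_efforts': array([ 1.41115746e-03, -5.21562159e+01,  4.65651584e+01,  1.60175812e-02,
        1.26247753e-05, -2.34616448e-05]), 'ee_pos': array([ 0.18742281, -0.51689645,  0.2526369 ]), 'tcp_rot': array([-1.79930609e+02, -2.71478465e-03,  1.99283834e+01]), 'wrist_force': array([-0.0842219 , -0.32748558, -0.27868711]), 'torque': array([ 0.05856793, -0.02723242,  0.00421113]), 'opening': 0.08552148538213544}
```

```bash
sleep 1
```

```text
(no output)
```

View pics/top0.png

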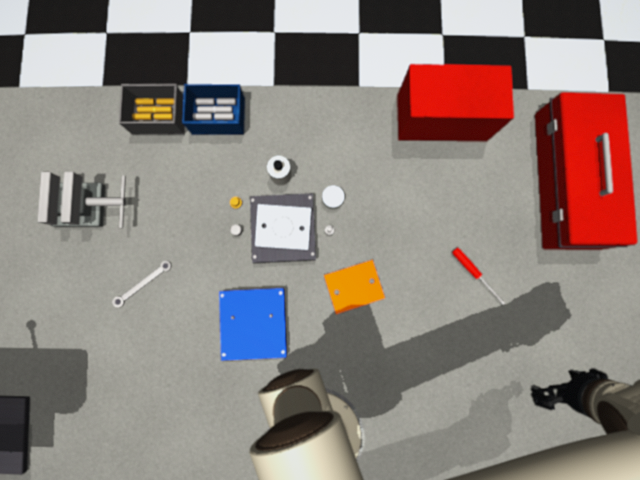

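View pics/scene0.png

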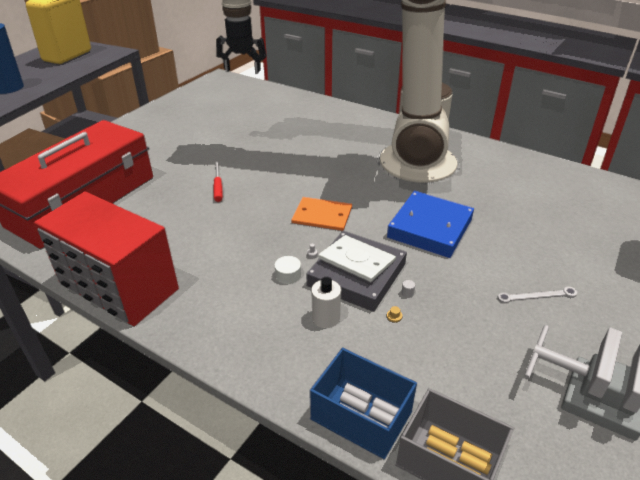

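Top view: the dark jig carrying the aluminium plate is at (283,228). Possible mix-ups are the blue jig look-alike at (253,323) and the orange plate at (354,286). By colour I choose the dark block and bare aluminium plate at (283,228), and check it in a close crop.

Run:
```python
from h import *
t=np.load('pics/last_top.npz')['im'];s=np.load('pics/last_scene.npz')['im']
crop(t,220,180,350,275,6,'t1.png');crop(s,290,215,430,320,5.5,'s1.png')
p=eyes.camera_params('wrist');print(p)
for uv in [(249,196),(315,193),(317,260),(251,263)]: print(pt('top',*uv,0.04))
```

```text
{'fx': 410.6033902341199, 'fy': 410.6033902341199, 'cx': 323.84373582318545, 'cy': 242.40011013618894, 'dist_coeffs': array([-0.07530731,  0.        ,  0.        ,  0.        ,  0.        ]), 'mount': array([[-2.21368964e-04, -9.45715034e-01, -3.24996963e-01,
         8.25201456e-02],
       [ 9.99999702e-01, -4.49859079e-04,  6.27912318e-04,
         1.04722337e-04],
       [-7.40028953e-04, -3.24996727e-01,  9.45714851e-01,
        -1.20689633e-01],
       [ 0.00000000e+00,  0.00000000e+00,  0.00000000e+00,
         1.00000000e+00]])}
[0.63954777 0.18128197 0.04      ]
[0.64852164 0.00362008 0.04      ]
[ 0.46753164 -0.00230398  0.04      ]
[0.45904605 0.17244863 0.04      ]
```

```bash
sleep 1
```

```text
(no output)
```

View pics/t1.png

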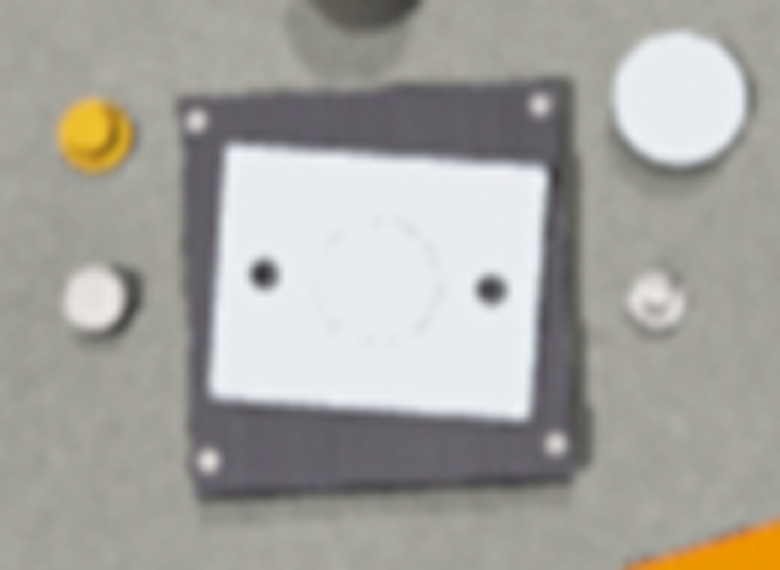

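View pics/s1.png

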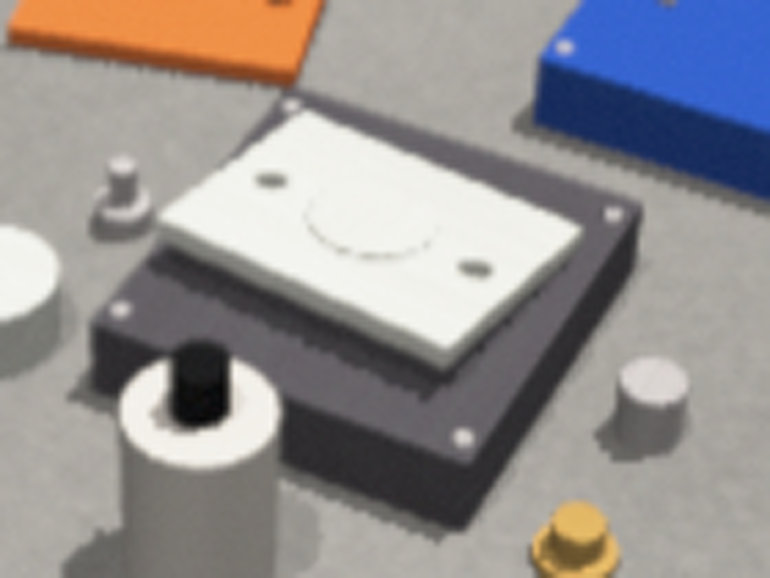

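Crop confirms it: aluminium plate with two holes and a pad, riding on the dark block. The jig yaw is about +2.8° and its origin about (0.574, 0.090). Next I bring the wrist camera over it.

>>> {"op": "drive_tool", "data": {"plan": [[1,[0.025,0.038,0.003],-1.7],[1,[0.025,0.038,0.003],-1.7],[1,[0.025,0.038,0.003],-1.7],[1,[0.025,0.038,0.003],-1.7],[1,[0.025,0.038,0.003],-1.7],[1,[0.025,0.038,0.003],-1.7],[1,[0.025,0.038,0.003],-1.7],[1,[0.025,0.038,0.003],-1.7],[1,[0.025,0.038,0.003],-1.7],[1,[0.025,0.038,0.003],-1.7]]}}

```text
time: 1.35
ee_pos: [0.438, -0.1357, 0.2832]
tcp_rot: [-180.0, 0.0, 2.9]
wrist_force: [0.9, -0.1, 0.3]
opening: 0.0857
```

>>> {"op": "drive_tool", "data": {"plan": [[1,[0.025,0.038,0],0],[1,[0.025,0.038,0],0],[1,[0.025,0.038,0],0],[1,[0.025,0.038,0],0],[1,[0.025,0.038,0],0],[1,[0.02,0.035,0],0],[1,[0,0,0],0],[1,[0,0,0],0]]}}

```text
time: 2.35
ee_pos: [0.5843, 0.0602, 0.283]
tcp_rot: [-178.9, 0.1, 5.4]
wrist_force: [-0.2, -0.0, 0.2]
opening: 0.0854
```

```bash
cat >> h.py <<'E'
from scipy.spatial.transform import Rotation as Ro
def wT(o):
    T=np.eye(4);T[:3,:3]=Ro.from_euler('xyz',o['tcp_rot'],degrees=True).as_matrix();T[:3,3]=o['ee_pos']
    return T@np.array(eyes.camera_params('wrist')['mount'])
def wpt(o,u,v,z=None,d=None):
    p=eyes.camera_params('wrist');K=np.array([[p['fx'],0,p['cx']],[0,p['fy'],p['cy']],[0,0,1]])
    n=cv2.undistortPoints(np.array([[[u,v]]],float),K,np.array(p['dist_coeffs']))[0,0]
    T=wT(o);r=T[:3,:3]@np.array([n[0],n[1],1]);c=T[:3,3]
    return c+r*((z-c[2])/r[2] if d is None else d)
E
python3 - <<'E'
from h import *
import pickle
o,im,d=snap('wrist','w1.png');pickle.dump(o,open('pics/o1.pkl','wb'))
print(o['ee_pos'],o['tcp_rot'],o['time'])
E
```

```text
[0.58434722 0.06020348 0.2829733 ] [-1.78854766e+02  6.61860298e-02  5.42716396e+00] 2.35
```

```bash
sleep 1
```

```text
(no output)
```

View pics/w1.png

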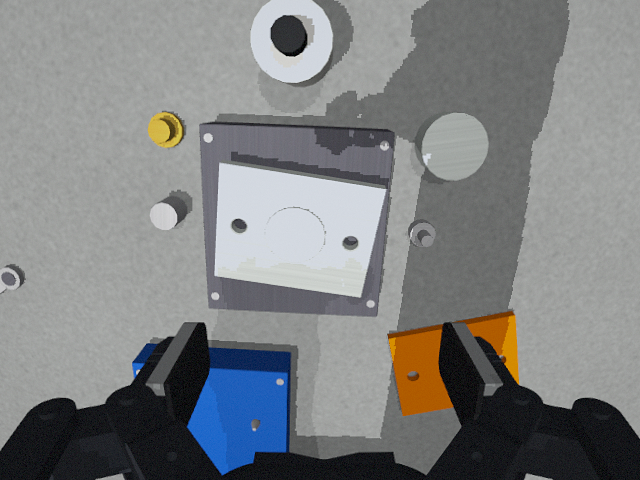

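Wrist view: plate corners are (221,163), (386,187), (362,297) and (215,276). Holes are at (239,226) and (350,242). Jig corner screws are at (208,138), (385,146), (371,303) and (215,296).

Run:
```python
from h import *
import pickle
o=pickle.load(open('pics/o1.pkl','rb'));z=np.load('pics/last_wrist.npz');im,d=z['im'],z['d']
print(monitor.get_obs()['tcp_rot'],monitor.get_obs()['q'])
for n,(u,v) in dict(s1=(208,138),s2=(385,146),s3=(371,303),s4=(215,296)).items(): print(n,wpt(o,u,v,z=.041),wpt(o,u,v,d=d[v,u]))
for n,(u,v) in dict(c1=(225,168),c2=(381,191),c3=(358,292),c4=(219,272),mid=(294,234)).items(): print(n,wpt(o,u,v,d=d[v,u]))
for u,v in[(239,226),(350,242)]:print('hole',wpt(o,u,v,d=np.median(d[v-9:v+10,u-9:u+10])))
crop(im,190,110,410,320,3.6,'w1c.png')
```

```text
[-1.78850870e+02  3.14647573e-02  5.40737307e+00] [  5.35057058  11.13501055  20.31249477  99.21008835   1.14909873
 179.94318609]
s1 [0.62757851 0.16997963 0.041     ] [0.62731329 0.17068482 0.03855793]
s2 [0.63517668 0.01594268 0.041     ] [0.63512745 0.01586622 0.04043827]
s3 [0.48372972 0.00819023 0.041     ] [0.48331371 0.00806058 0.04017684]
s4 [0.47509428 0.1623305  0.041     ] [0.47578223 0.16198254 0.04229998]
c1 [0.60700349 0.1483703  0.06547455]
c2 [0.60004244 0.0172722  0.06407136]
c3 [0.49875288 0.02349193 0.05029856]
c4 [0.50688409 0.15544808 0.05289313]
mid [0.55399762 0.08740644 0.06130148]
hole [0.55448306 0.13733815 0.05500756]
hole [0.54903798 0.03712716 0.05378626]
```

```bash
sleep 1
```

```text
(no output)
```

View pics/w1c.png

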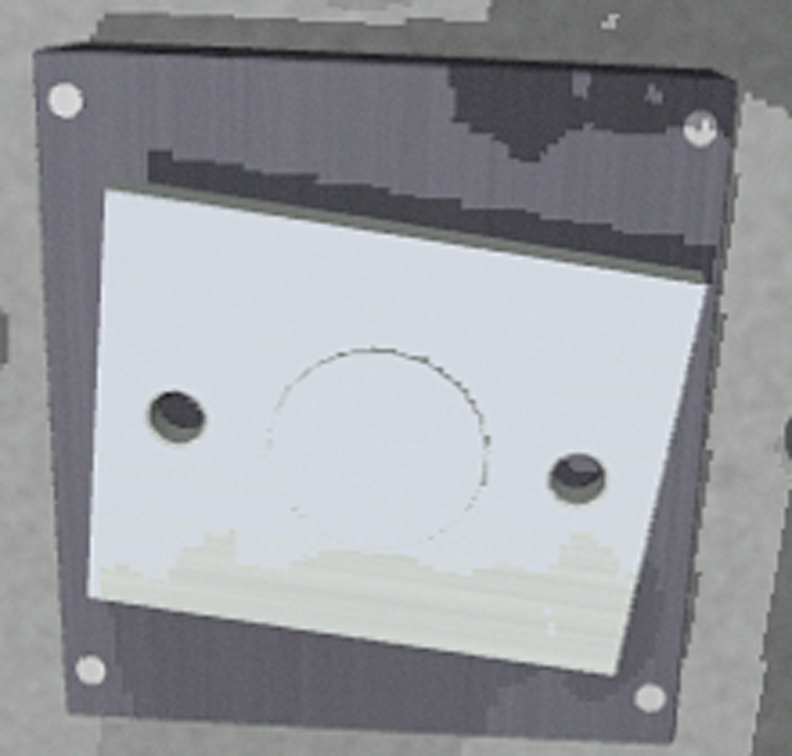

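Joint 6 is at its stop in this wrist turn (yaw = q1 − q6 + 180), so I use the half-turned pose instead. Estimates:

| Item | World position (x, y) | Yaw |
|---|---|---|
| Jig | (0.575, 0.090) | +2.9° |
| Plate | (0.554, 0.087) | −3.1° |

In the jig frame the plate is therefore about −21 mm in x, −2 mm in y and 6° off. The two open fingertips will push its near edge square.

>>> {"op": "drive_tool", "data": {"plan": [[1,[-0.0067,0.0014,0],10.4],[1,[-0.0067,0.0014,0],10.4],[1,[-0.0067,0.0014,0],10.4],[1,[-0.0067,0.0014,0],10.4],[1,[-0.0067,0.0014,0],10.4],[1,[-0.0067,0.0014,0],10.4],[1,[-0.0067,0.0014,0],10.4],[1,[-0.0067,0.0014,0],10.4],[1,[-0.0067,0.0014,0],10.4],[1,[-0.0067,0.0014,0],10.4]]}}

```text
time: 3.65
ee_pos: [0.5169, 0.0738, 0.2838]
tcp_rot: [-178.9, 0.0, 109.7]
wrist_force: [0.3, -0.6, 0.5]
opening: 0.0853
```

>>> {"op": "drive_tool", "data": {"plan": [[1,[-0.0067,0.0014,-0.01],10.4],[1,[-0.0067,0.0014,-0.01],10.4],[1,[-0.0067,0.0014,-0.01],10.4],[1,[-0.0067,0.0014,-0.01],10.4],[1,[-0.0067,0.0014,-0.01],10.4],[1,[-0.0067,0.0014,-0.01],10.4],[1,[-0.0067,0.0014,-0.01],10.4],[1,[0,0,0],0],[1,[0,0,0],0]]}}

```text
time: 4.78
ee_pos: [0.4709, 0.084, 0.214]
tcp_rot: [-178.8, 0.1, -178.0]
wrist_force: [0.1, 0.1, -0.0]
opening: 0.0855
```

Run:
```python
from h import *
import pickle
o,im,d=snap('wrist','w2.png');pickle.dump(o,open('pics/o2.pkl','wb'))
print(o['ee_pos'],o['tcp_rot'],o['q'],o['time'])
```

```text
[0.4708915  0.08398408 0.21396622] [-1.78841650e+02  7.56961451e-02 -1.78015191e+02] [10.74822507 -5.36264928 -4.60568862 90.85865247 -1.15635824  8.76520746] 4.775
```

```bash
sleep 1
```

```text
(no output)
```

View pics/w2.png

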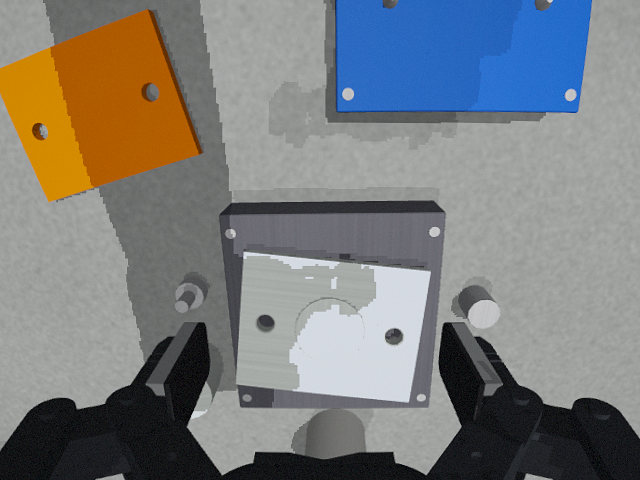

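Wrist view from the near side: jig screws at (230,233), (434,232), (421,398) and (247,398), plate holes at (265,323) and (394,336). I cross-check the pose from here.

```bash
cat >> h.py <<'E'
def report(o,im,d,scr,holes,zh=.057):
    S=np.array([wpt(o,*s,z=.041)[:2] for s in scr]);c=S.mean(0)
    # scr order: nearR, nearL, farL, farR
    ax=(S[2]+S[3]-S[0]-S[1]);a=np.arctan2(ax[1],ax[0]);ay=(S[1]+S[2]-S[0]-S[3]);b=np.arctan2(-ay[0],ay[1])
    th=(a+b)/2;R=np.array([[np.cos(th),-np.sin(th)],[np.sin(th),np.cos(th)]])
    org=c+R@[.02,0];print('jig',org,np.degrees([a,b]),'screws',np.linalg.norm(ax)/2,np.linalg.norm(ay)/2)
    H=np.array([wpt(o,*h,z=zh)[:2] for h in holes]) # R,L
    J=(H-org)@R;print('holes world',H,'jig mm',J*1e3,'len',np.linalg.norm(H[1]-H[0]),'rel yaw',np.degrees(np.arctan2(-(J[1]-J[0])[0],(J[1]-J[0])[1])))
E
python3 - <<'E'
from h import *
import pickle
o=pickle.load(open('pics/o2.pkl','rb'));z=np.load('pics/last_wrist.npz');im,d=z['im'],z['d']
report(o,im,d,[(230,233),(434,232),(421,398),(247,398)],[(265,323),(394,336)])
for n,(u,v) in dict(nr=(247,255),nl=(427,273),s=(434,232),mid=(330,330),fingL=(455,345),fingR=(195,345)).items(): print(n,wpt(o,u,v,d=d[v,u]))
E
```

```text
jig [0.57541607 0.09086078] [3.04809134 2.77237218] screws 0.15310186199735645 0.15358191734523666
holes world [[0.54929472 0.03729734]
 [0.55618777 0.13759444]] jig mm [[-28.80714501 -52.16814528]
 [-16.83076582  47.64963487]] len 0.10053369033682862 rel yaw -6.841780658554273
nr [0.49627242 0.02350996 0.0501678 ]
nl [0.50394545 0.15798284 0.05272244]
s [0.47565457 0.16266584 0.04029523]
mid [0.55136382 0.08764167 0.05974092]
fingL [0.45969421 0.12611812 0.21901693]
fingR [0.46363157 0.04055651 0.2193057 ]
```

The two views agree: about −22 mm in x, −2.3 mm in y, −6.6° in yaw. I now lower in front of the near edge.

>>> {"op": "drive_tool", "data": {"plan": [[1,[0,0,-0.03],0.9],[1,[0,0,-0.03],0],[1,[0,0,-0.03],0],[1,[0,0,-0.03],0],[1,[0,0,-0.02],0],[1,[0,0,0],0],[1,[0,0,0],0]]}}

```text
time: 5.7
ee_pos: [0.4714, 0.0844, 0.0744]
tcp_rot: [-178.8, 0.1, -176.9]
wrist_force: [-0.7, -1.0, 0.2]
opening: 0.0855
```

>>> {"op": "drive_tool", "data": {"plan": [[1,[0,0,-0.003],0],[1,[0,0,0],0],[1,[0,0,-0.003],0],[1,[0,0,0],0]]}}

```text
time: 6.2
ee_pos: [0.4707, 0.0843, 0.0671]
tcp_rot: [-178.8, -0.0, -176.9]
wrist_force: [-0.2, 1.0, -0.7]
opening: 0.0857
```

>>> {"op": "drive_tool", "data": {"plan": [[1,[0,0,-0.003],0],[1,[0,0,0],0],[1,[0,0,-0.002],0],[1,[0,0,0],0]]}}

```text
time: 6.7
ee_pos: [0.4707, 0.0843, 0.0621]
tcp_rot: [-178.8, -0.0, -176.9]
wrist_force: [0.3, 0.4, -0.3]
opening: 0.0854
```

>>> {"op": "drive_tool", "data": {"plan": [[1,[0,0,-0.002],0],[1,[0,0,0],0]]}}

```text
time: 6.95
ee_pos: [0.4707, 0.0843, 0.0601]
tcp_rot: [-178.8, -0.0, -176.9]
wrist_force: [-0.5, 0.7, 0.0]
opening: 0.0855
```

>>> {"op": "drive_tool", "data": {"plan": [[1,[0,0,-0.002],0],[1,[0,0,0],0]]}}

```text
time: 7.2
ee_pos: [0.4707, 0.0843, 0.0581]
tcp_rot: [-178.8, -0.0, -176.9]
wrist_force: [-0.0, 0.3, -0.6]
opening: 0.0852
```

No contact at TCP 0.058, so the open tips must stand 9 mm ahead, not 22, which puts them at about z 0.049. I keep going down.

>>> {"op": "drive_tool", "data": {"plan": [[1,[0,0,-0.002],0],[1,[0,0,0],0],[1,[0,0,-0.002],0],[1,[0,0,0],0]]}}

```text
time: 7.7
ee_pos: [0.4707, 0.0843, 0.0541]
tcp_rot: [-178.8, -0.0, -176.9]
wrist_force: [-0.2, 0.6, -0.6]
opening: 0.0851
```

```bash
python3 - <<'E'
from h import *
o,im,d=snap('scene');crop(im,290,140,470,300,4.4,'s2.png')
o,im,d=snap('wrist','w3.png')
E
sleep 1
```

```text
(no output)
```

View pics/s2.png

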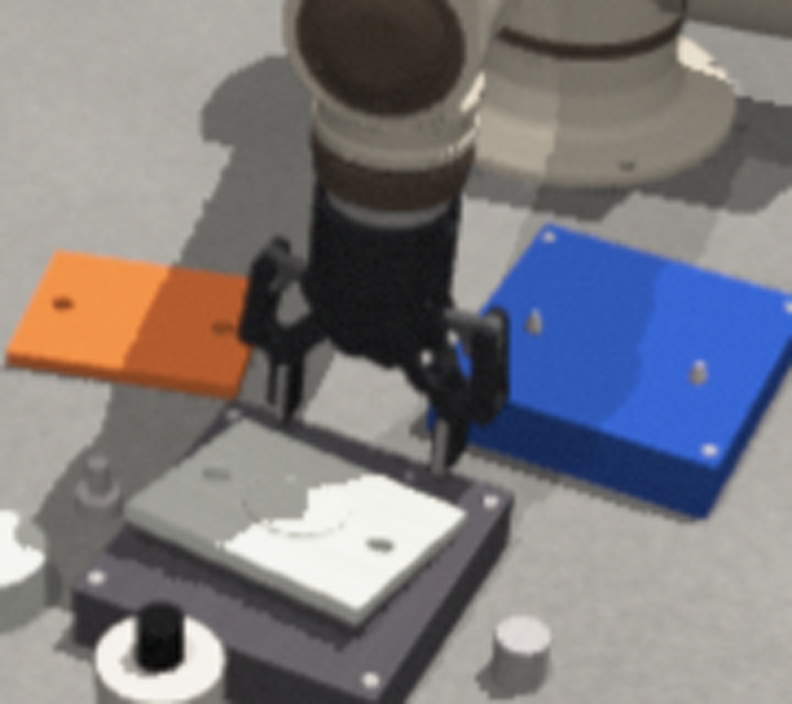

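View pics/w3.png

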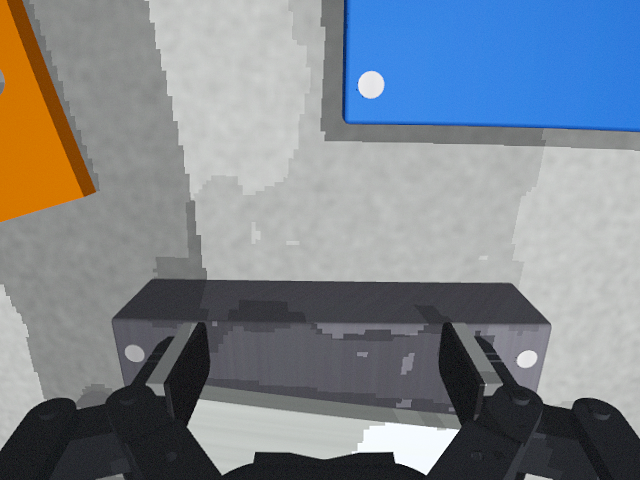

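Both fingertips stand just above the block, in front of the near edge and clear of it. I drop 1 mm and approach along the jig's x.

>>> {"op": "drive_tool", "data": {"plan": [[1,[0,0,-0.001],0],[1,[0.004,0.0002,0],0],[1,[0.004,0.0002,0],0],[1,[0.004,0.0002,0],0],[1,[0,0,0],0]]}}

```text
time: 8.43
ee_pos: [0.483, 0.0849, 0.0532]
tcp_rot: [-178.8, -0.0, -176.9]
wrist_force: [-0.4, -0.8, 0.4]
opening: 0.0854
```

>>> {"op": "drive_tool", "data": {"plan": [[1,[0.002,0.0001,0],0],[1,[0.002,0.0001,0],0],[1,[0,0,0],0]]}}

```text
time: 8.8
ee_pos: [0.4868, 0.0851, 0.0532]
tcp_rot: [-178.8, -0.0, -176.9]
wrist_force: [-1.1, -1.4, 0.0]
opening: 0.0852
```

>>> {"op": "drive_tool", "data": {"plan": [[1,[0.002,0.0001,0],0],[1,[0.002,0.0001,0],0],[1,[0,0,0],0]]}}

```text
time: 9.18
ee_pos: [0.4911, 0.0854, 0.0533]
tcp_rot: [-178.9, 0.0, -176.8]
wrist_force: [-1.4, -1.3, 0.1]
opening: 0.0857
```

>>> {"op": "drive_tool", "data": {"plan": [[1,[0.002,0.0001,0],0],[1,[0.002,0.0001,0],0],[1,[0,0,0],0]]}}

```text
time: 9.55
ee_pos: [0.4951, 0.0856, 0.0533]
tcp_rot: [-178.8, 0.0, -176.9]
wrist_force: [-1.0, -0.3, -0.0]
opening: 0.0855
```

```bash
python3 - <<'E'
from h import *
o,im,d=snap('scene');crop(im,290,140,470,300,4.4,'s3.png')
o,im,d=snap('top');crop(im,220,180,350,275,6,'t3.png')
E
sleep 1
```

```text
(no output)
```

View pics/s3.png

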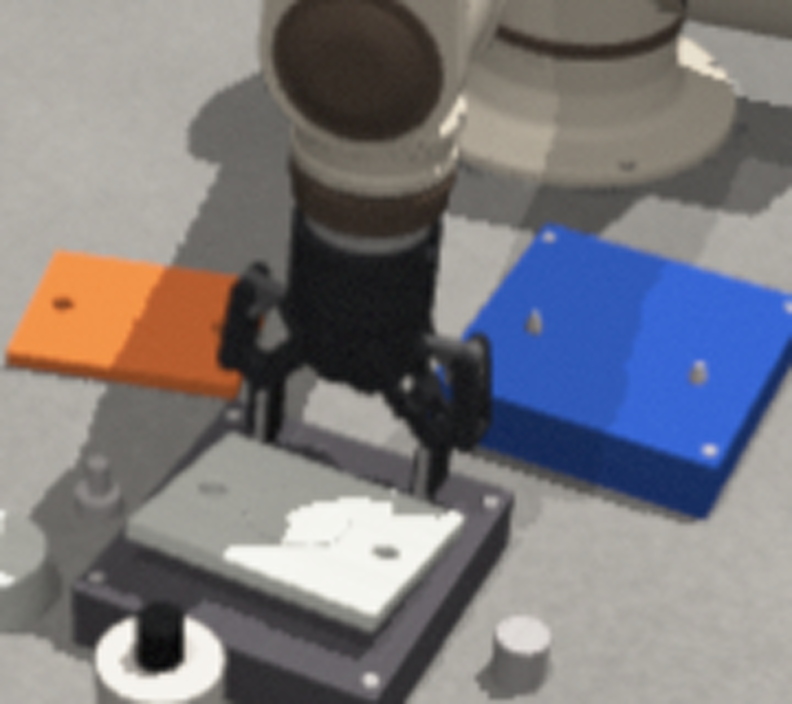

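View pics/t3.png

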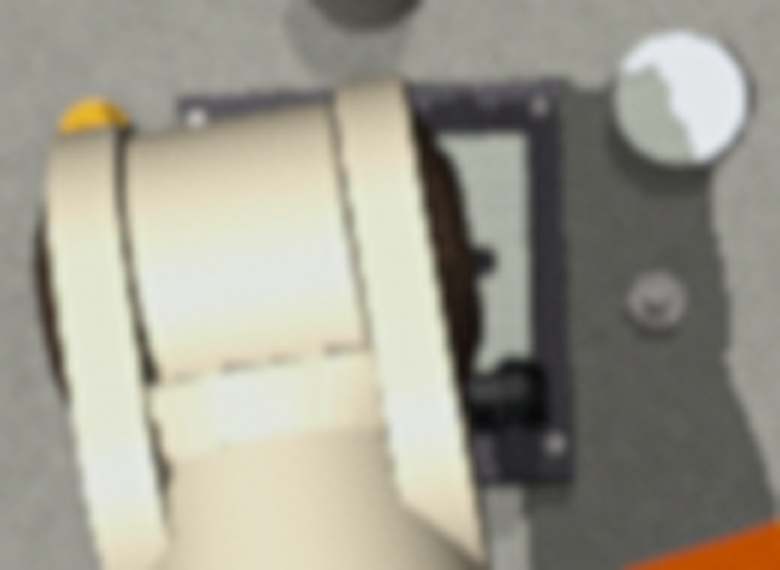

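The plate now lies parallel to the block's edges. I measure it from the scene view: holes in the crop at (386,551) left and (212,489) right, screws at (97,577), (370,680), (492,501) and (236,413).

```bash
cat >> h.py <<'E'
def sreport(u0,v0,s,scr,holes,zh=.0575,name='scene'):
    f=lambda p,z:pt(name,p[0]/s+u0,p[1]/s+v0,z)[:2]
    S=np.array([f(p,.041) for p in scr]);c=S.mean(0)
    ax=(S[2]+S[3]-S[0]-S[1]);a=np.arctan2(ax[1],ax[0]);ay=(S[1]+S[2]-S[0]-S[3]);b=np.arctan2(-ay[0],ay[1])
    th=(a+b)/2;R=np.array([[np.cos(th),-np.sin(th)],[np.sin(th),np.cos(th)]])
    org=c+R@[.02,0];print('jig',org,np.degrees([a,b]),'screws',np.linalg.norm(ax)/2,np.linalg.norm(ay)/2)
    H=np.array([f(p,zh) for p in holes])
    J=(H-org)@R;print('holes R,L jig mm',J*1e3,'len',np.linalg.norm(H[1]-H[0]),'rel yaw',np.degrees(np.arctan2(-(J[1]-J[0])[0],(J[1]-J[0])[1])))
E
python3 - <<'E'
from h import *
sreport(290,140,4.4,[(236,413),(492,501),(370,680),(97,577)],[(212,489),(386,551)])
sreport(290,215,5.5,[(291,105),(613,214),(463,437),(120,310)],[(271,180),(475,268)])
E
```

```text
jig [0.57849755 0.09451686] [2.69946262 2.55182171] screws 0.15379090257267286 0.15316722535605914
holes R,L jig mm [[-15.55839076 -48.89601945]
 [-15.4367363   50.81708853]] len 0.09971318218680407 rel yaw -0.06990338587984746
jig [0.57920664 0.09422725] [3.03789884 2.98850811] screws 0.1529619769186538 0.15345718695562283
holes R,L jig mm [[-28.64268459 -51.90350887]
 [-18.92759883  46.49472879]] len 0.09887667099161461 rel yaw -5.638670264683701
```

Squared: yaw error −0.1°, y about +1 mm, with about 14 mm left in x. The screw spacing and the earlier pose are reproduced well. I continue along x.

>>> {"op": "drive_tool", "data": {"plan": [[1,[0.002,0.0001,0],0],[1,[0.002,0.0001,0],0],[1,[0.002,0.0001,0],0],[1,[0.002,0.0001,0],0],[1,[0.001,0,0],0],[1,[0,0,0],0]]}}

```text
time: 10.4
ee_pos: [0.5043, 0.086, 0.0535]
tcp_rot: [-178.8, 0.1, -176.8]
wrist_force: [-0.2, 0.7, -0.3]
opening: 0.0855
```

Run:
```python
from h import *
o,im,d=snap('scene');crop(im,290,160,450,300,5,'s4.png');print(o['wrist_force'])
```

```text
[-0.21919659  0.67994748 -0.26170411]
```

```bash
sleep 1
```

```text
(no output)
```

View pics/s4.png

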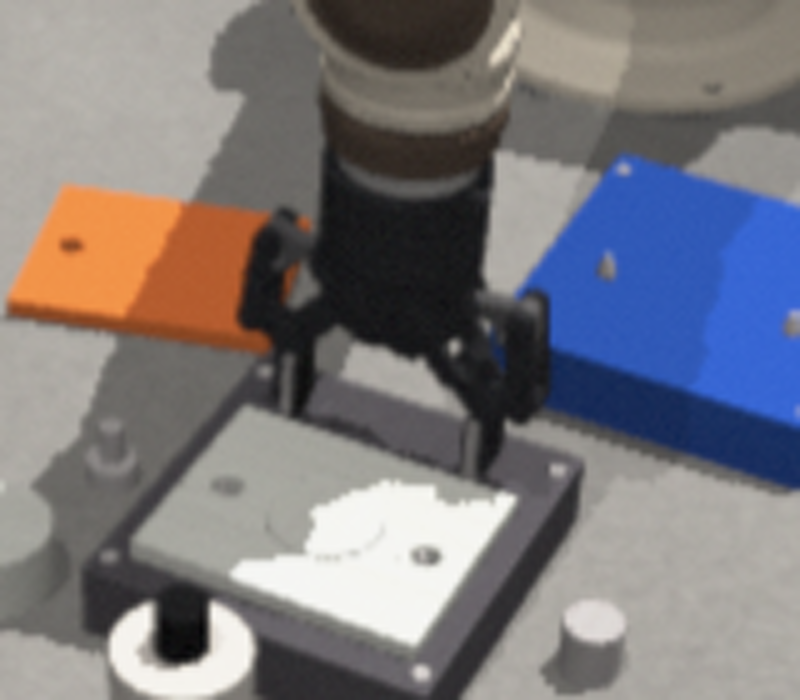

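The plate looks flat, with a pin nose showing in the left hole at (426,554). I back the hand off and inspect from above with the wrist camera.

>>> {"op": "drive_tool", "data": {"plan": [[1,[-0.01,-0.0005,0],0],[1,[-0.015,-0.0007,0],0],[1,[-0.01,0,0.02],0],[1,[0,0,0.03],0],[1,[0,0,0.03],0],[1,[0,0,0.03],0],[1,[0,0,0.02],0],[1,[0,0,0],0],[1,[0,0,0],0]]}}

```text
time: 11.58
ee_pos: [0.4681, 0.0847, 0.1823]
tcp_rot: [-178.8, -0.0, -176.8]
wrist_force: [-0.3, -0.4, -0.2]
opening: 0.0852
```

```bash
python3 - <<'E'
from h import *
import pickle
o,im,d=snap('wrist','w5.png');pickle.dump(o,open('pics/o5.pkl','wb'))
crop(im,210,190,460,420,3,'w5c.png')
E
sleep 1
```

```text
(no output)
```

View pics/w5c.png

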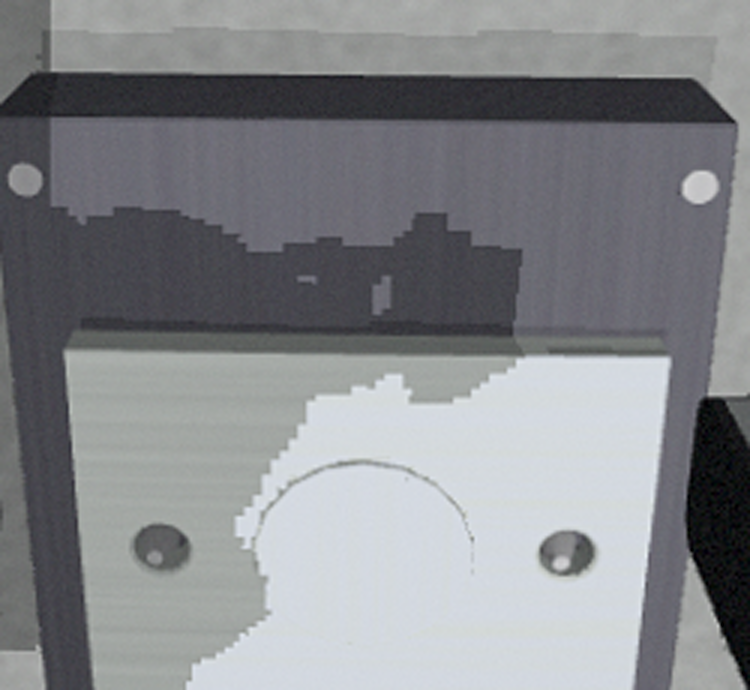

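Both pin noses are visible in the holes, at (154,557) right and (561,563) left. They sit about 2 mm beyond the hole centres. I check flatness with depth.

```bash
cat >> h.py <<'E'
def plane(o,d,poly):
    m=np.zeros(d.shape,np.uint8);cv2.fillPoly(m,[np.array(poly,np.int32)],1)
    vs,us=np.nonzero(m&(d>0));k=np.random.default_rng(0).permutation(len(us))[:3000]
    P=np.array([wpt(o,us[i],vs[i],d=d[vs[i],us[i]]) for i in k])
    A=np.c_[P[:,:2]-P[:,:2].mean(0),np.ones(len(P))];c,*_=np.linalg.lstsq(A,P[:,2],rcond=None)
    print('slopes deg x,y',np.degrees(np.arctan(c[:2])),'mean z',c[2],'at',P[:,:2].mean(0),'rms',np.std(A@c-P[:,2]))
E
python3 - <<'E'
from h import *
import pickle
o=pickle.load(open('pics/o5.pkl','rb'));z=np.load('pics/last_wrist.npz');im,d=z['im'],z['d']
c=lambda L:[(x/3+210,y/3+190) for x,y in L]
print('plate');plane(o,d,c([(80,365),(655,370),(640,455),(85,455)]))
plane(o,d,c([(80,365),(655,370),(625,670),(505,670),(505,440),(230,440),(230,670),(105,670)]))
print('block');plane(o,d,c([(50,125),(670,130),(660,320),(70,320)]))
f=lambda x,y,zz:wpt(o,x/3+210,y/3+190,z=zz)
print('holes',f(161,548,.05),f(567,553,.05),'noses',f(154,557,.051),f(561,563,.051))
print('edge',f(65,351,.05),f(668,356,.05),'screws',f(25,180,.041),f(700,187,.041))
E
```

```text
plateTraceback (most recent call last):
  File "<stdin>", line 5, in <module>
  File "h.py", line 53, in plane
    P=np.array([wpt(o,us[i],vs[i],d=d[vs[i],us[i]]) for i in k])
                ~~~^^^^^^^^^^^^^^^^^^^^^^^^^^^^^^^^
  File "h.py", line 32, in wpt
    T=wT(o);r=T[:3,:3]@np.array([n[0],n[1],1]);c=T[:3,3]
  File "h.py", line 28, in wT
    return T@np.array(eyes.camera_params('wrist')['mount'])
                      ~~~~~~~~~~~~~~~~~~^^^^^^^^^
ValueError: time passes only in moves, steps and waits
```

```bash
sed -i 's/^from workcell.*/from workcell import monitor,eyes as _e,job\nimport functools,types\neyes=types.SimpleNamespace(camera=_e.camera,camera_params=functools.lru_cache(None)(_e.camera_params))/' h.py
cat > chk.py <<'E'
from h import *
import pickle
o=pickle.load(open('pics/o5.pkl','rb'));z=np.load('pics/last_wrist.npz');im,d=z['im'],z['d']
c=lambda L:[(x/3+210,y/3+190) for x,y in L]
print('plate');plane(o,d,c([(80,365),(655,370),(640,455),(85,455)]))
plane(o,d,c([(80,365),(655,370),(625,670),(505,670),(505,440),(230,440),(230,670),(105,670)]))
print('block');plane(o,d,c([(50,125),(670,130),(660,320),(70,320)]))
f=lambda x,y,zz:wpt(o,x/3+210,y/3+190,z=zz)
print('holes',f(161,548,.05),f(567,553,.05),'noses',f(154,557,.051),f(561,563,.051))
print('edge',f(65,351,.05),f(668,356,.05),'screws',f(25,180,.041),f(700,187,.041))
E
python3 chk.py
```

```text
plate
slopes deg x,y [-0.74274902 -0.12558073] mean z 0.04995773873299925 at [0.53230833 0.0887544 ] rms 0.000616249998998966
slopes deg x,y [-0.3284128  -0.07093126] mean z 0.049787936732049426 at [0.55626301 0.09132671] rms 0.0010039250470668818
block
slopes deg x,y [-0.07736901 -0.03396984] mean z 0.03999167154286772 at [0.48917683 0.08568365] rms 0.0006363924643370295
holes [0.57470826 0.04252331 0.05      ] [0.56922764 0.14230375 0.05      ] noses [0.57677386 0.04094629 0.051     ] [0.57152731 0.14095505 0.051     ]
edge [0.5215994  0.01998462 0.05      ] [0.51375727 0.15903838 0.05      ] screws [0.48325989 0.00943141 0.041     ] [0.47534064 0.1628965  0.041     ]
```

Plate top is at z = 0.0498 (expected 0.050) with slope under 0.75°, and the block reads 0.0400. The holes are within about 2.6 mm of the pins, so it is seated. One last look at the bench before handing in.

Run:
```python
from h import *
o,im,d=snap('scene','s6.png');print(o['time'],o['wrist_force'])
crop(im,230,160,460,330,3.4,'s6c.png')
```

```text
11.625 [-0.00110369  0.7215574  -0.77152168]
```

```bash
sleep 1
```

```text
(no output)
```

View pics/s6c.png

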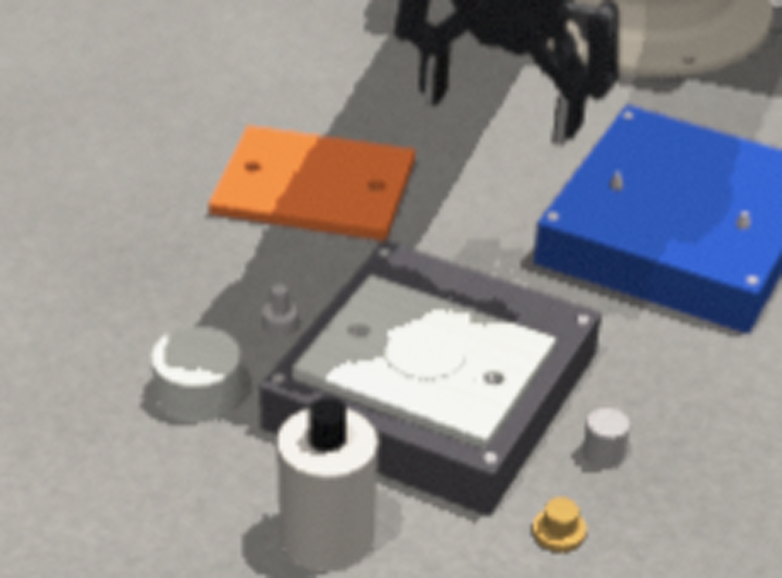

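The plate lies flat on the block with the pin in the left hole at (494,378). The bottle, tin, cutter, socket and bushing stand where they were, and the hand is clear.

```bash
python3 -c "
from workcell import job
print(job.job_done())"
```

```text
the job is handed in; nothing more can be done
None
```

The plate is seated over both pins and lies flat on the block, the hand is clear, and the job is handed in at about 11.6 s. I pushed the plate's near edge along the jig's x with the two open fingertips. That took out about 6° of skew and about 22 mm of offset until both holes dropped over the pins. I then drew the hand back and up.

**Last checks:**
- **Height and tilt:** the plate top measured z ≈ 0.0498 m (0.050 expected). The depth fits gave a tilt of 0.3° to 0.7°, against a limit of 1.7°. The two fits differ by 0.4°.
- **Holes over pins:** both pin noses are visible inside the holes, about 2.6 mm off centre, against a limit of 4 mm. That is slightly more than the 2 mm clearance allows. I put the difference down to camera error.
- **Other things on the bench:** the bottle, tin, cutter, socket and bushing looked unmoved. I judged this by eye and did not measure it. The spanner and driver were outside that last view, and the arm never came near them.

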